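# Empty the weighing cup and hold the scale's zero key

### The arm

A 6-joint arm with a two-finger parallel gripper is mounted at the origin on the work surface. World frame = base frame: x ahead of the robot, y to its left, z up, the work surface at z = 0. Lengths are in mm, angles in degrees, forces in N, time in s.
With the tool pointing down it reaches from about 325 to 925 mm from the base axis. Payload 3.1 kg.
Tool frame: the origin (TCP) lies at the very end of the fingers, on their centre line; the grasp point (between the pads) lies grasp_offset behind it (grasp_offset is the distance from the TCP to the grasp point, in mm); z points along the fingers, y is the line along which they close (so a half turn about z gives the same grasp; the last joint's range is limited). The gripper opens to 85 mm and grips with 20 to 120 N. Pads are 22 mm wide; open, the fingers measure 114 mm over their backs; the gripper's body (76 mm by 85 mm) begins 54 mm behind the grasp point. The pads swing forward as they close: fully open they stand 13 mm farther back than shut.
Start: joints at [65.821, 12.427, 92.441, -0, 75.132, -6.429], TCP at [190.524, 595.265, 231.3] pointing down, gripper open.
Joint ranges: [-157.48, 157.48], [-44.54, 120.13], [17.64, 146.25], [-64.5, 244.5], [7.68, 150.69], [-147.95, 147.95]. Speed limits (degrees/s): [159.86, 159.86, 180, 180, 180, 180].

### API

Orientations are given as [roll, pitch, yaw] about the fixed x, y, z axes, in that order (R = Rz(yaw) Ry(pitch) Rx(roll)).
In Python, from station import * gives the robot as it stands. Calls block until the motion is done:
- goto(position, orientation): joint-space move of the TCP to a pose.
- move_l(position, attitude=None, speed=150): straight line of the TCP; attitude=None keeps the orientation; speed is the mean speed in mm/s.
- move_j(angles): joint-space move.
- grip(opening, squeeze=None): finger opening in mm; squeeze is the grip in N (None keeps the last); returns when the fingers have stopped.
- wait(seconds).
- solve_ik(position, orientation): joint angles nearest the present ones, or None.
- get_obs(): the state.
- get_image(name): name is "scene" or "top"; returns the picture (384x512x3 uint8, red, green, blue); there is no depth.
- get_calibration(name): a dict with "fx", "fy", "cx", "cy" (pixels), "R" (3x3) and "t" (3): a world point X has camera coordinates R X + t. Camera axes: x right, y down, z forward; pixel columns grow to the right and rows downward; lengths in mm; the calibration is good to about 2 mm. A picture is of the moment at which its call begins. get_calibration takes no time and is no camera call.
A pose or a line that the arm cannot do raises Unreachable and nothing moves.
- sign_off(): hands the job in; it is judged then, once.
Trained networks look in the newest picture that a camera, given by its name, has taken for a name from the list of things; names that differ only in an ending like _2 or _b are one class to them, and where a whole thing is asked for, a point or a joint stands for the part that bears it (a point fixed in the world has none). Each returns a list of dicts, best first, with "score" (0 to 1); they miss things now and then, are a little off and sometimes report something else, mostly with a low value. They report only what shows in the picture. A call takes as long as a camera call. They do not tell look-alikes from the thing itself.
- spot_in(name, camera): "extent" ([centre column, centre row, width, height] in pixels, round what is visible of it).
- regions_of(name, camera): "region" (384x512 bool, what is visible of it) and "extent" ([centre column, centre row, width, height] in pixels, round what is visible of it).
The state is a dict: "t": time; "joint_pos": joint angles; "qvel": joint speeds; "effort": joint torques, N m; "tcp_pos": TCP position; "ee_rot": TCP orientation; "wrist_force": force on the tool from outside, world axes, zero at the start; "moment": the same for the moment, N m; "grip_width": finger opening in mm; "grip_force": force on a finger pad.
Only numpy, scipy, OpenCV 4.12 (cv2) and the standard library are available. Lean on these libraries where they do the work, as an engineer would, in place of code of your own. Each camera call takes 0.05 s, during which the arm holds its last target. There are 200 camera calls.

### The job

Tip the four drawer knobs out of the steel weighing cup into the open mailing carton, and stand the empty cup upright back on the scale's pan and let go of it. Then press the scale's big round zero key fully down with the fingers, without leaning hard on it, keep it down for at least three seconds and finish with it still held down. Leave the mug, the tape roll and the stapler where they are.

Things in the scene. Friction and masses are not known exactly. Their poses are not given: they have to be found in the camera images.
- scale: grey bench counting scale, fixed, 260 mm deep (x) by 210 mm wide (y). Origin: centre of its underside on the desk; x from the keypad edge to the back edge (away from the robot), y left, z up. Rear 185 mm: housing 48 mm high under a flat steel pan. Front 75 mm: panel sloping 15 degrees down to 28 mm, with display, four small flat dummy keys and at its right end one large round key.
- pan_mid (a point): centre of the top face of the scale's flat steel pan, 62 mm above the desk, 40 mm behind the scale's origin; the pan is 170 mm (x) by 200 mm (y), no rim; axes as the scale's. The pan does not give under load.
- zero_top (a point): centre of the top of the zero key, round, off-white, 28 mm across, at the right end of the panel (from the scale's origin 94 mm to the front, 70 mm right, 46 mm up). z axis: out of the panel, tilted 15 degrees from vertical towards the scale's front. The point moves with the key: 8 mm proud of the panel at rest, 3 mm fully down.
- zero (a joint): travel of the zero key, m: 0 = up, 0.005 = fully down against its stop. It moves into the panel, against its z axis. A spring pushes it back: 2 N to start it, 6 N at the bottom; then it is hard against its stop. Hold it with 6 to 20 N; a steady push above 30 N is too hard for it, so go down slowly (about 12 mm/s).
- cup: plain stainless-steel weighing cup, no handle, 70 mm tall, outside 58 mm across at the foot widening evenly to 62 mm at the rim, walls 3 mm, floor 4 mm, 0.12 kg (give or take a quarter); grip it firmly, 30 N. Stands loose on the pan at the start, the knobs in it. Origin: centre of its underside, z axis towards the mouth.
- carton: open shallow cardboard mailing carton, fixed to the desk, 220 mm (x) by 180 mm (y), 50 mm high, walls and floor 5 mm, beside the scale (either side). Origin: centre of its underside on the desk, z up.
- knob1: one of four identical dark steel ball knobs for drawers (ball 18 mm across on a 13 mm round foot, 22.5 mm tall, 24 g), all standing loose in the cup at the start. Origin: centre of the foot's underside, z axis towards the ball.
- knob2: one of four identical dark steel ball knobs for drawers (ball 18 mm across on a 13 mm round foot, 22.5 mm tall, 24 g), all standing loose in the cup at the start. Origin: centre of the foot's underside, z axis towards the ball.
- knob3: one of four identical dark steel ball knobs for drawers (ball 18 mm across on a 13 mm round foot, 22.5 mm tall, 24 g), all standing loose in the cup at the start. Origin: centre of the foot's underside, z axis towards the ball.
- knob4: one of four identical dark steel ball knobs for drawers (ball 18 mm across on a 13 mm round foot, 22.5 mm tall, 24 g), all standing loose in the cup at the start. Origin: centre of the foot's underside, z axis towards the ball.
- mug: blue ceramic coffee mug with a handle, 82 mm across, 95 mm high, standing on the desk beyond the work; not to be moved. Origin: centre of its underside.
- tape: roll of brown parcel tape lying flat, 110 mm across, 48 mm high; not to be moved. Origin: centre of its underside.
- stapler: black desk stapler, 150 mm long (x), 36 mm wide, 50 mm high; not to be moved. Origin: centre of its underside.
Things that resemble listed ones, but are neither listed nor needed, are in the scene too. What is meant by the cup is not red, and is the smaller of those in its own colour.

How it is judged:
By the outcome, as a careful person would: the job done as asked, in the order asked, and still so for the second after the job is handed in, while the arm keeps its last pose, push and grip.
It also fails if it takes over 72 s, if anything falls off the work surface, if the arm or the gripper's body presses on something with over 40 N, if the wrist force passes 120 N, or if a joint passes its speed limit or range.

## Working session

There is one attempt and no reset: what is moved stays moved. The work goes in short steps, each a Python script; the robot and the scene stay as the last script left them, time stands still between calls to the robot, and variables do not carry over. Pictures are saved under pics/ and viewed, at most 10 in all, crops included, and the job is handed in when it is done.

```bash
ls; mkdir -p pics; python3 - <<'E'
from station import *
import cv2,numpy as np
o=get_obs(); print(o)
for c in("scene","top"):
    im=get_image(c); cv2.imwrite(f"pics/{c}0.png",cv2.cvtColor(im,cv2.COLOR_RGB2BGR))
    print(c,{k:np.round(v,3).tolist() for k,v in get_calibration(c).items()})
    for n in("scale","zero_top","cup","carton","knob1","mug","tape","stapler"):
        print(n,[(round(d["score"],2),np.round(d["extent"]).tolist()) for d in spot_in(n,c)])
print(get_obs()["t"])
E
```

```text
pics
{'t': 0.0, 'joint_pos': array([ 6.58228920e+01,  1.24771514e+01,  9.25300636e+01, -1.03431081e-03,
        7.51320569e+01, -6.42940073e+00]), 'qvel': array([-0.11657377,  0.01852463, -0.00030095,  0.00632312, -0.1145123 ,
       -0.05333619]), 'effort': array([ 1.18514206e-03, -3.96825957e+01, -3.03865206e+01, -2.73345267e-05,
        9.34980693e-03,  7.52852628e-06]), 'tcp_pos': array([190.16728508, 594.49671373, 229.94956854]), 'ee_rot': array([-1.79861492e+02, -1.46027423e-02,  1.62252542e+02]), 'wrist_force': array([-0.01890682, -0.32964751,  0.6331296 ]), 'moment': array([-0.04467781, -0.0173479 ,  0.0786179 ]), 'grip_force': 0.0, 'grip_width': 85.34004805888102}
scene {'fx': 390.578, 'fy': 390.578, 'cx': 251.182, 'cy': 198.743, 'R': [[-0.172, 0.985, 0.012], [0.612, 0.116, -0.783], [-0.772, -0.127, -0.622]], 't': [100.653, -317.252, 1919.149]}
scale [(0.58, [316.0, 208.0, 62.0, 53.0])]
zero_top []
cup [(0.83, [264.0, 203.0, 24.0, 36.0]), (0.77, [366.0, 208.0, 23.0, 25.0]), (0.63, [318.0, 192.0, 20.0, 23.0])]
carton [(0.57, [198.0, 191.0, 54.0, 49.0])]
knob1 []
mug [(0.75, [258.0, 235.0, 27.0, 41.0])]
tape [(0.83, [136.0, 182.0, 34.0, 24.0])]
stapler [(0.68, [397.0, 218.0, 10.0, 37.0])]
top {'fx': 408.276, 'fy': 408.276, 'cx': 251.976, 'cy': 194.357, 'R': [[-0.025, -1.0, -0.01], [-0.983, 0.026, -0.183], [0.183, 0.005, -0.983]], 't': [26.413, 590.008, 1255.939]}
scale [(0.73, [180.0, 215.0, 67.0, 84.0])]
zero_top []
cup [(0.69, [126.0, 213.0, 25.0, 19.0]), (0.67, [181.0, 204.0, 22.0, 22.0])]
carton [(0.92, [324.0, 213.0, 74.0, 83.0])]
knob1 []
mug [(0.62, [241.0, 140.0, 28.0, 41.0])]
tape [(0.58, [406.0, 212.0, 40.0, 34.0])]
stapler []
0.9
```

```bash
python3 - <<'E'
import cv2,numpy as np
a=cv2.imread("pics/top0.png")[100:290,90:450]; b=cv2.imread("pics/scene0.png")[140:270,100:430]
a=cv2.resize(a,(720,380),interpolation=cv2.INTER_CUBIC)
cv2.imwrite("pics/a.png",a); cv2.imwrite("pics/b.png",cv2.resize(b,None,fx=2.4,fy=2.4,interpolation=cv2.INTER_CUBIC))
E
```

```text
(no output)
```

View pics/a.png

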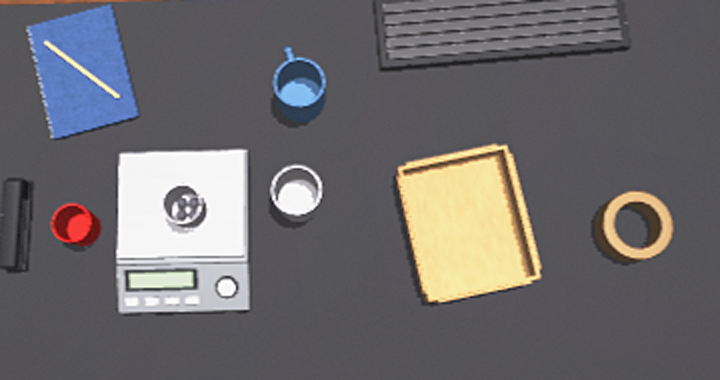

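View pics/b.png

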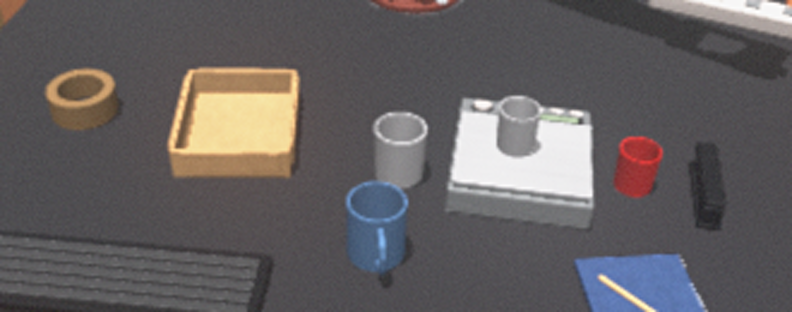

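The top view shows the scale at about px (181,215). The small steel cup with its knobs is on the pan at px (182,203), and the zero key is at px (203,243). A larger steel look-alike cup is at px (238,196), between the scale and the carton at px (324,213). The red cup and stapler are to the left, the tape to the right and the mug behind. Next I'll fit poses from the masks of both cameras.

```bash
cat > loc.py <<'E'
from station import *
import cv2,numpy as np
from scipy.optimize import minimize
from scipy.spatial.transform import Rotation as Ro
def proj(c,X):
    k=get_calibration(c); p=np.asarray(X)@np.array(k["R"]).T+np.array(k["t"])
    return np.c_[k["fx"]*p[:,0]/p[:,2]+k["cx"],k["fy"]*p[:,1]/p[:,2]+k["cy"]]
def place(P,q): return P@Ro.from_euler("z",q[2],degrees=True).as_matrix().T+[q[0],q[1],0]
def ray(c,px,z):
    k=get_calibration(c);R=np.array(k["R"]);d=R.T@[(px[0]-k["cx"])/k["fx"],(px[1]-k["cy"])/k["fy"],1];o=-R.T@np.array(k["t"])
    return o+d*(z-o[2])/d[2]
S=8
def sil(c,X):
    h=cv2.convexHull(proj(c,X).astype(np.float32))[:,0]
    m=np.zeros((384*S,512*S),np.uint8); cv2.fillConvexPoly(m,np.round((h+.5)*S-.5).astype(np.int32),255)
    return cv2.resize(m,(512,384),interpolation=cv2.INTER_AREA)/255.
def hullmask(m):
    n,l,s,_=cv2.connectedComponentsWithStats(m.astype(np.uint8)); m=(l==1+np.argmax(s[1:,4])).astype(np.uint8)
    h=cv2.convexHull(np.argwhere(m)[:,::-1].astype(np.int32)); o=np.zeros_like(m); cv2.fillConvexPoly(o,h,1); return o.astype(float)
def fit(P,masks,q0,yaw=True):
    q0=np.array(q0,float)
    full=lambda v: np.r_[v,q0[2]] if not yaw else v
    f=lambda v: sum(np.abs(sil(c,place(P,full(v)))-m).sum()/m.sum() for c,m in masks.items())
    v0=q0 if yaw else q0[:2]
    sx=np.vstack([v0]+[v0+d for d in np.diag([12,12,6])[:len(v0),:len(v0)]])
    r=minimize(f,v0,method="Nelder-Mead",options=dict(initial_simplex=sx,xatol=.1,fatol=1e-4,maxiter=120)); return full(r.x),r.fun
box=lambda x,y,z:np.array([[i,j,k] for i in x for j in y for k in z],float)
def frus(r0,r1,z0,z1):
    a=np.linspace(0,2*np.pi,32,endpoint=False); f=lambda r,z:np.c_[r*np.cos(a),r*np.sin(a),0*a+z]
    return np.vstack([f(r0,z0),f(r1,z1)])
SC=np.vstack([box([-55,130],[-105,105],[0,48]),box([-130],[-105,105],[0,28]),box([-45,125],[-100,100],[62])])
CA=box([-110,110],[-90,90],[0,50]); CU=frus(29,31,62,132)
E
python3 - <<'E'
from loc import *
print("grasp_offset",grasp_offset if "grasp_offset" in globals() else None)
g={}
for c in("top","scene"):
    im=get_image(c); np.save(f"{c}.npy",im)
    for n in("scale","carton","cup"):
        g[c,n]=[d for d in regions_of(n,c)]
        print(c,n,[(round(d["score"],2),np.round(d["extent"],1).tolist(),int(d["region"].sum())) for d in g[c,n]])
def pick(c,n,px):
    L=[d for d in g[c,n] if np.hypot(*(np.array(d["extent"][:2])-px))<9]; return hullmask(L[0]["region"]) if L else None
for n,P,t,s,z,yaw in(("scale",SC,(181,215),(316,208),40,True),("carton",CA,(324,213),(198,191),25,True),("cup",CU,(181,204),(318,192),97,False)):
    q0=np.r_[ray("top",t,z)[:2],0]; M={c:m for c,p in(("top",t),("scene",s)) if (m:=pick(c,n,p)) is not None}
    print(n,q0.round(1),"joint",list(M),fit(P,M,q0,yaw),*[(c,fit(P,{c:M[c]},q0,yaw)) for c in M])
# key: bright blob in top image
im=np.load("top.npy"); w=im[234:254,193:215].astype(int).min(2); print(w[:, :])
E
```

```text
grasp_offset 18.700000000000003
top scale [(0.7, [97.7, 212.4, 18.3, 41.0], 689), (0.65, [180.4, 215.1, 67.4, 88.5], 5013)]
top carton [(0.64, [322.3, 214.7, 70.0, 83.4], 4365)]
top cup [(0.88, [127.9, 211.1, 23.5, 21.8], 390), (0.74, [181.4, 204.3, 22.0, 16.8], 285), (0.6, [235.9, 196.2, 26.0, 26.3], 572)]
scene scale [(0.89, [316.9, 209.6, 61.6, 55.9], 2405)]
scene carton [(0.96, [199.2, 191.3, 58.0, 49.8], 2270)]
scene cup [(0.87, [365.7, 209.2, 22.6, 27.5], 399), (0.72, [316.9, 192.6, 19.4, 23.9], 336), (0.62, [265.6, 202.8, 16.7, 31.9], 560)]
scale [531.7 241.4   0. ] joint ['top', 'scene'] (array([ 5.32752790e+02,  2.42033734e+02, -1.30690841e-01]), np.float64(0.05010599958860508)) ('top', (array([ 5.32581882e+02,  2.42613671e+02, -4.35815236e-01]), np.float64(0.020713615626348776))) ('scene', (array([ 5.32195108e+02,  2.41708701e+02, -2.22118075e-02]), np.float64(0.026619629720786502)))
carton [ 528.1 -221.2    0. ] joint ['top', 'scene'] (array([ 533.05546249, -214.97062428,    8.52823383]), np.float64(0.17732543743134144)) ('top', (array([ 532.75020831, -215.48480019,    9.4
[... 1626 characters left out ...]
9 250 254 231  76 124 184 199
  199 199 202 151]
 [197 196 198 196 200 181 116 173 250 255 255 255 237 106 122 187 202 197
  198 199 203 150]
 [197 197 197 198 198 200 180 125  99  97  88  86  94 115 170 201 199 197
  198 198 196 141]
 [196 198 197 198 198 200 200 202 203 181 160 186 202 203 200 198 198 195
  197 200 196 142]
 [197 196 197 198 197 198 198 197 197 199 199 198 198 198 198 196 196 195
  196 198 196 143]
 [195 196 197 196 195 195 196 195 196 197 197 197 197 195 197 195 196 197
  198 196 197 144]
 [197 197 197 196 196 196 195 197 197 197 197 195 197 196 197 197 195 195
  195 198 197 145]
 [197 198 198 197 199 199 199 198 200 200 199 199 200 198 200 200 200 199
  201 201 203 150]]
```

```bash
cat > plan.py <<'E'
from loc import *
GO=18.7; CUP=np.array([560.4,228.6]); CAR=np.array([533.0,-215.3]); SCL=np.array([532.6,242.1]); SYAW=-0.2
H=104.0-62
def Rt(psi,al,phi=0,flip=1):
    """tool az psi, al below horizontal, turned phi about own z; flip=+-1 selects tool y side"""
    p,a=np.radians([psi,al]); z=np.array([np.cos(a)*np.cos(p),np.cos(a)*np.sin(p),-np.sin(a)])
    y=flip*np.array([-np.sin(p),np.cos(p),0]); R=np.c_[np.cross(y,z),y,z]
    return R@Ro.from_euler("z",phi,degrees=True).as_matrix()
rpy=lambda R:Ro.from_matrix(R).as_euler("xyz",degrees=True)
def tcp(G,R): return np.asarray(G)+GO*R[:,2]
def pour(M,psi,al,phi,flip,al0,d=70-H):
    v=Rt(0,al0,0,flip).T@[0,0,d]   # mouth in tool frame
    R=Rt(psi,al,phi,flip); return tcp(M-R@v,R),rpy(R),R@Rt(0,al0,0,flip).T@[0,0,1]
E
python3 - <<'E'
from plan import *
ZR=ray("top",(203.0,243.4),46)
print("key by blob",ZR,"by scale",place(np.array([[-94,-70,46.]]),np.r_[SCL,SYAW]), "big cup",ray("top",(236,196),50),"mug",ray("top",(241,140),50))
f=lambda p,r:(lambda j:None if j is None else np.round(j).tolist())(solve_ik(p,r))
psi=np.degrees(np.arctan2(CUP[1],CUP[0])); pc=np.degrees(np.arctan2(CAR[1],CAR[0]))
for al in(20,30,40):
  for fl in(1,-1):
    R=Rt(psi,al,0,fl); print("grasp",al,fl,f(tcp([*CUP,104],R),rpy(R)), f(tcp([*CUP,104],R)-120*R[:,2],rpy(R)))
    for s in(1,-1):
      for a2,ph in((al,0),(al,90),(al/2,135),(0,150),(0,180)):
        p,r,ax=pour(np.array([*CAR,115]),pc,a2,s*ph,fl,al); print("  ",s,a2,ph,ax.round(2),p.round(),f(p,r))
E
```

```text
key by blob [438.45265223 170.0206264   46.        ] by scale [[438.35622708 172.4285477   46.        ]] big cup [587.34467836  62.68654129  50.        ] mug [774.9314323   42.80835293  50.        ]
grasp 20 1 [10.0, 17.0, 136.0, 164.0, 44.0, 98.0] None
   1 20 0 [ 0. -0.  1.] [ 549. -222.   81.] [-35.0, 19.0, 139.0, 163.0, 49.0, 97.0]
   1 20 90 [-0.65 -0.75  0.12] [ 567. -201.  105.] None
   1 10.0 135 [-0.67 -0.45 -0.59] [ 569. -210.  128.] [-32.0, 20.0, 139.0, 169.0, 59.0, -131.0]
   1 0 150 [-0.49 -0.31 -0.81] [ 564. -214.  138.] [-33.0, 28.0, 138.0, 169.0, 76.0, -117.0]
   1 0 180 [-0.32  0.13 -0.94] [ 559. -226.  141.] [-36.0, 28.0, 138.0, 166.0, 76.0, -87.0]
   -1 20 0 [ 0. -0.  1.] [ 549. -222.   81.] [-35.0, 19.0, 139.0, 163.0, 49.0, 97.0]
   -1 20 90 [0.05 0.99 0.12] [ 548. -250.  105.] [-40.0, 14.0, 139.0, 156.0, 45.0, 11.0]
   -1 10.0 135 [-0.17  0.79 -0.59] [ 555. -244.  128.] [-39.0, 20.0, 139.0, 161.0, 60.0, -38.0]
   -1 0 150 [-0.14  0.56 -0.81] [ 554. -238.  138.] [-38.0, 28.0, 138.0, 163.0, 77.0, -56.0]
   -1 0 180 [-0.32  0.13 -0.94] [ 559. -226.  141.] [-36.0, 28
[... 4193 characters left out ...]
69.0, 76.0, 63.0]
   1 0 180 [-0.6   0.24 -0.77] [ 567. -229.  136.] [-35.0, 29.0, 137.0, 166.0, 76.0, 93.0]
   -1 40 0 [ 0. -0.  1.] [ 546. -221.   75.] [-33.0, 6.0, 135.0, 142.0, 14.0, -60.0]
   -1 40 90 [-0.17  0.89  0.41] [ 551. -246.   91.] [-36.0, 5.0, 133.0, 126.0, 13.0, -136.0]
   -1 20.0 135 [-0.53  0.8  -0.29] [ 564. -244.  117.] [-37.0, 13.0, 138.0, 159.0, 42.0, 146.0]
   -1 0 150 [-0.45  0.6  -0.66] [ 563. -239.  134.] [-37.0, 30.0, 136.0, 164.0, 77.0, 124.0]
   -1 0 180 [-0.6   0.24 -0.77] [ 567. -229.  136.] [-35.0, 29.0, 137.0, 166.0, 76.0, 93.0]<stdin>:11: UserWarning: Gimbal lock detected. Setting third angle to zero since it is not possible to uniquely determine all angles.
```

```bash
cat >> plan.py <<'E'
AL=22; FL=-1
def align(G,al):
    psi=np.degrees(np.arctan2(G[1],G[0]))-7
    for _ in range(6):
        R=Rt(psi,al,0,FL); j=solve_ik(tcp(G,R),rpy(R))
        if j is None: return psi,None
        psi+=.8*(j[0]-psi)
    return psi,j
E
cat > g.py <<'E'
from plan import *
psi,j=align(np.array([*CUP,104.]),AL); print(psi,np.round(j,1))
R=Rt(psi,AL,0,FL); up=[solve_ik(tcp([*CUP,z],R),rpy(R)) for z in(150,200,220)]; print(np.round(up,1))
pc,jc=align(np.array([*CAR,200.]),AL); print(pc,np.round(jc,1))
STEPS=[(200,0,AL),(165,45,AL),(135,80,AL),(110,105,18),(105,120,14),(105,135,12),(108,155,10),(110,180,10)]
for mz,ph,al in STEPS:
    p,r,ax=pour(np.array([*CAR,mz]),pc,al,ph,FL,AL); q=solve_ik(p,r); print(mz,ph,ax.round(2),p.round(),None if q is None else np.round(q))
E
python3 g.py
```

```text
15.547806835646556 [ 15.5  16.1 135.6 180.   39.7 -90. ]
[[ 15.6   7.5 136.7 180.   32.1 -90. ]
 [ 15.6  -1.2 136.9 180.   23.7 -90. ]
 [ 15.6  -4.5 136.7 180.   20.3 -90. ]]
-28.99024923583638 [-29.   -5.4 140.7 180.   23.3 -90. ]
200 0 [ 0. -0.  1.] [ 548. -224.  165.] [-29.  -0. 141. 180.  29. -90.]
165 45 [-0.41 -0.52  0.75] [ 560. -209.  137.] [-26.   6. 139. 186.  34. -48.]
135 80 [-0.69 -0.66  0.29] [ 568. -205.  120.] [-24.  10. 138. 187.  37. -14.]
110 105 [-0.81 -0.57 -0.11] [ 571. -208.  107.] [-24.  17. 138. 186.  46.  12.]
105 120 [-0.81 -0.47 -0.36] [ 571. -211.  111.] [-25.  20. 138. 185.  53.  28.]
105 135 [-0.76 -0.33 -0.56] [ 570. -215.  117.] [-26.  20. 138. 184.  56.  43.]
108 155 [-0.64 -0.09 -0.76] [ 567. -222.  126.] [-27.  20. 138. 182.  58.  64.]
110 180 [-0.46  0.26 -0.85] [ 562. -231.  130.] [-29.  19. 138. 180.  58.  90.]
```

```bash
python3 - <<'E'
from plan import *
psi=15.5; R=Rt(psi,AL,0,FL)
st=lambda s:(lambda o:print(s,round(o["t"],2),o["tcp_pos"].round(1),o["ee_rot"].round(1),"F",o["wrist_force"].round(1),"w",round(o["grip_width"],1),"gf",round(o["grip_force"],1)))(get_obs())
move_j([40,-5,100,90,50,-50]); st("mid")
goto(tcp([*CUP,220],R),rpy(R)); st("pre")
move_l(tcp([*CUP,104],R),speed=80); st("down")
grip(50,30); st("grip"); wait(.2); st("grip")
move_l(tcp([*CUP,112],R),speed=30); st("up8")
move_l(tcp([*CUP,222],R),speed=90); st("lift")
for c in("top","scene"):
    im=get_image(c); cv2.imwrite(f"pics/{c}1.png",cv2.cvtColor(im,cv2.COLOR_RGB2BGR))
a=cv2.imread("pics/top1.png")[90:280,90:390]; b=cv2.imread("pics/scene1.png")[90:280,160:460]
cv2.imwrite("pics/c.png",cv2.resize(np.vstack([a,b]),None,fx=1.55,fy=1.55,interpolation=cv2.INTER_CUBIC))
E
```

```text
mid 2.82 [345.1 686.1 619.3] [ 94.6 -43.8 177. ] F [-0.2 -0.4  0.2] w 85.2 gf 0.0
pre 5.08 [577.8 233.7 214.1] [180.  -68.1  15.5] F [-0.5 -0.4  0.2] w 85.4 gf 0.0
down 6.67 [577.5 233.3  97.8] [-180.   -68.1   15.5] F [0.9 0.3 0.2] w 85.4 gf 0.0
grip 7.03 [577.7 233.3  98.1] [180.  -68.1  15.5] F [-0.8 -1.1  2.3] w 60.6 gf 32.7
grip 7.22 [577.8 233.3  98.1] [-180.   -68.2   15.5] F [-1.2 -1.1  4.7] w 60.6 gf 32.8
up8 7.64 [576.4 233.1 104.2] [180.  -67.9  15.5] F [ 0.1 -0.  -2.6] w 60.3 gf 32.6
lift 9.02 [576.6 233.1 213.8] [180.  -67.9  15.5] F [-0.3 -0.8 -1.5] w 60.5 gf 32.6
```

View pics/c.png

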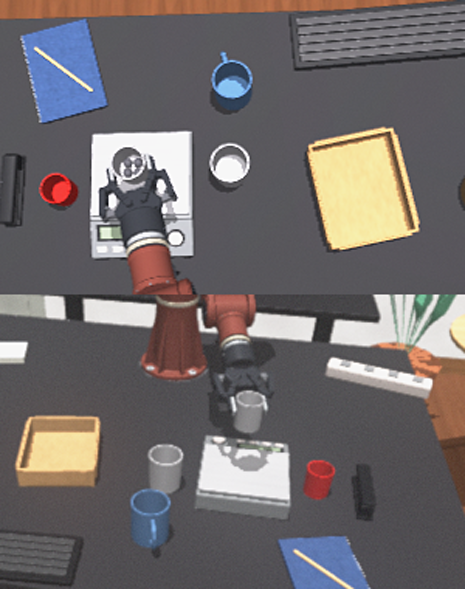

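The picture shows the cup upright in the fingers, top view around (128,165) of the collage, with the knobs inside. Its shadow falls on the pan and nothing else has moved. Now I'll carry it over and pour.

```bash
python3 - <<'E'
from plan import *
st=lambda s:(lambda o:print(s,round(o["t"],2),o["tcp_pos"].round(1),"F",o["wrist_force"].round(1),"w",round(o["grip_width"],1),"gf",round(o["grip_force"],1)))(get_obs())
pc=-29.0
p,r,_=pour(np.array([*CAR,250.]),pc,AL,0,FL,AL); goto(p,r); st("over")
last=p
for mz,ph,al,T in [(200,0,AL,.6),(165,45,AL,.8),(135,80,AL,.8),(110,105,18,.9),(105,120,14,.9),(105,135,12,.9),(108,155,10,.8),(110,180,10,.8)]:
    p,r,_=pour(np.array([*CAR,mz]),pc,al,ph,FL,AL); d=np.linalg.norm(p-last); last=p
    move_l(p,r,speed=max(d,1)/T); st((mz,ph))
wait(.5)
for c in("top","scene"):
    im=get_image(c); cv2.imwrite(f"pics/{c}2.png",cv2.cvtColor(im,cv2.COLOR_RGB2BGR))
a=cv2.imread("pics/top2.png")[130:290,220:440]; b=cv2.imread("pics/scene2.png")[110:270,120:340]
cv2.imwrite("pics/d.png",cv2.resize(np.vstack([a,b]),None,fx=1.85,fy=1.85,interpolation=cv2.INTER_CUBIC))
E
```

```text
over 10.75 [ 548.3 -223.1  214.9] F [ 0.   0.3 -2. ] w 60.5 gf 32.6
(200, 0) 11.5 [ 548.6 -223.6  165.4] F [ 0.5 -0.8 -1.4] w 60.4 gf 32.6
(165, 45) 12.45 [ 559.9 -209.2  137.9] F [ 0.8 -0.2 -1.8] w 60.4 gf 32.7
(135, 80) 13.4 [ 567.7 -205.4  120.2] F [ 0.6 -0.1 -1.8] w 60.7 gf 32.7
(110, 105) 14.45 [ 571.4 -207.9  107.6] F [-1.2 -0.2 -1.6] w 60.1 gf 32.7
(105, 120) 15.5 [ 571.7 -211.   111. ] F [ 0.1 -0.7 -1.5] w 60.2 gf 33.1
(105, 135) 16.55 [ 570.3 -214.9  117. ] F [-0.1  1.  -1. ] w 60.5 gf 33.1
(108, 155) 17.5 [ 567.  -221.6  126.1] F [-0.7 -0.1 -1.8] w 60.4 gf 33.2
(110, 180) 18.45 [ 562.1 -231.4  130.5] F [ 0.   0.3 -1.5] w 60.6 gf 33.2
```

View pics/d.png

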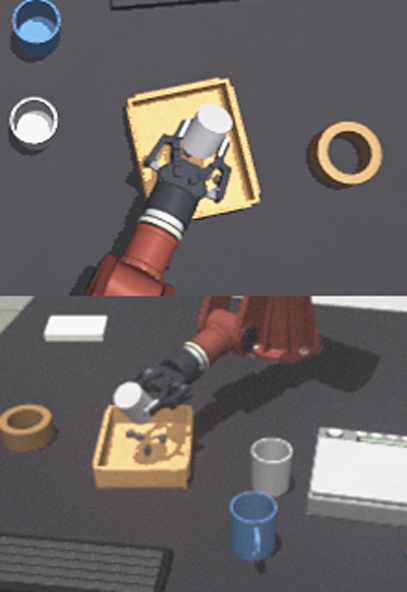

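The knobs are lying in the carton (scene crop around (150,440)). I'll turn the cup back upright, return above the pan and count the knobs.

```bash
python3 - <<'E'
from plan import *
st=lambda s:(lambda o:print(s,round(o["t"],2),o["tcp_pos"].round(1),"F",o["wrist_force"].round(1),"w",round(o["grip_width"],1),"gf",round(o["grip_force"],1)))(get_obs())
pc=-29.0; last=get_obs()["tcp_pos"]
for mz,ph,al,T in [(125,135,12,.7),(140,90,AL,.8),(165,45,AL,.7),(250,0,AL,.9)]:
    p,r,_=pour(np.array([*CAR,mz]),pc,al,ph,FL,AL); d=np.linalg.norm(p-last); last=p
    move_l(p,r,speed=max(d,1)/T); st((mz,ph))
R=Rt(15.5,AL,0,FL); goto(tcp([*CUP,222],R),rpy(R)); st("back")
for c in("top","scene"):
    im=get_image(c); cv2.imwrite(f"pics/{c}3.png",cv2.cvtColor(im,cv2.COLOR_RGB2BGR))
    print(c,[(round(d["score"],2),np.round(d["extent"]).tolist()) for d in spot_in("knob1",c)])
a=cv2.imread("pics/top3.png"); b=cv2.imread("pics/scene3.png"); f=lambda m:cv2.resize(m,(400,290),interpolation=cv2.INTER_CUBIC)
cv2.imwrite("pics/e.png",np.vstack([np.hstack([f(a[150:266,255:415]),f(a[140:256,110:270])]),np.hstack([f(b[135:251,130:290]),f(b[130:246,240:400])])]))
E
```

```text
(125, 135) 19.98 [ 570.2 -214.9  136.8] F [-0.6 -0.  -1.2] w 60.7 gf 33.2
(140, 90) 20.93 [ 569.  -205.7  128.8] F [-0.7  0.  -0.7] w 60.4 gf 33.1
(165, 45) 21.87 [ 559.4 -209.1  136.8] F [ 0.1  0.6 -1.1] w 60.3 gf 33.2
(250, 0) 22.92 [ 547.8 -223.5  214.2] F [-0.4  0.8 -0.8] w 60.3 gf 33.2
back 24.55 [577.3 232.6 214.9] F [-1.  -0.5 -1.2] w 60.1 gf 33.2
top []
scene []
```

View pics/e.png

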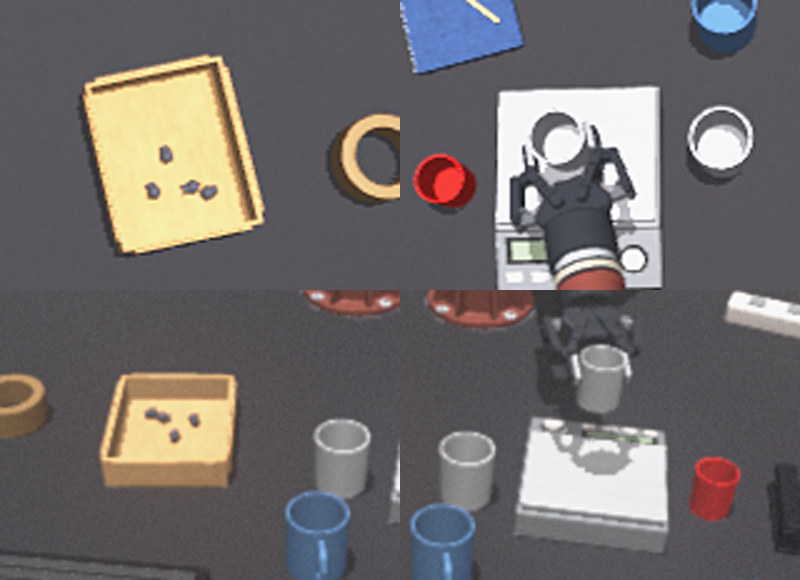

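All four knobs are in the carton (top-left panel around (165–210,155–195)) and the cup is empty. Next I'll set it down on the pan by feel.

```bash
python3 - <<'E'
from plan import *
st=lambda s:(lambda o:print(s,round(o["t"],2),o["tcp_pos"].round(1),"F",o["wrist_force"].round(1),"w",round(o["grip_width"],1),"gf",round(o["grip_force"],1)))(get_obs())
R=Rt(15.5,AL,0,FL)
move_l(tcp([*CUP,112],R),speed=90); st("112")
move_l(tcp([*CUP,107],R),speed=20); wait(.1); f0=get_obs()["wrist_force"][2]; st("107")
z=107
while z>101.5:
    z-=.5; move_l(tcp([*CUP,z],R),speed=12)
    o=get_obs()
    if o["wrist_force"][2]-f0>4: break
st(f"z={z}")
grip(85); st("open"); wait(.3)
move_l(tcp([*CUP,222],R),speed=90); st("up")
im=get_image("top"); cv2.imwrite("pics/top4.png",cv2.cvtColor(im,cv2.COLOR_RGB2BGR))
# key-press planning
kz=place(np.array([[-np.sin(np.radians(15)),0,np.cos(np.radians(15))]]),[0,0,SYAW])[0]
K=np.array([438.4,171.2,46.]); print("kz",kz)
for psi in(0,15,20,90,-90):
    p=np.radians(psi); z=-kz; y=np.cross(z,[np.cos(p),np.sin(p),0]); y/=np.linalg.norm(y); Rk=np.c_[np.cross(y,z),y,z]
    for d in(60,0): q=solve_ik(K+d*kz,rpy(Rk)); print(psi,d,rpy(Rk).round(1),None if q is None else np.round(q,1))
E
```

```text
112 26.12 [577.5 233.4 105.8] F [-0.1 -0.3 -1. ] w 60.6 gf 33.2
107 26.62 [577.1 233.3 100. ] F [ 0.9 -0.2 -1. ] w 60.3 gf 33.2
z=104.0 28.12 [577.7 233.4  98.1] F [-3.2 -0.8  5.9] w 60.5 gf 33.5
open 28.5 [576.9 233.1  96.5] F [ 0.3 -0.8 -0.6] w 85.0 gf 0.0
up 30.26 [576.7 233.1 213.9] F [-0.5  0.4 -0.9] w 85.1 gf 0.0
kz [-2.58817468e-01  9.03447066e-04  9.65925826e-01]
0 60 [179.9 -15.    0. ] [ 16.   -8.  129.9  -6.   43.9 109.8]
0 0 [179.9 -15.    0. ] [ 15.4   1.  129.5  -6.9  35.3 110.5]
15 60 [175.9 -14.4  16. ] [ 16.   -8.  129.9  -6.   43.9  94.3]
15 0 [175.9 -14.4  16. ] [ 15.4   1.  129.5  -6.9  35.3  95. ]
20 60 [174.6 -14.   21.3] [ 16.   -8.  129.9  -6.   43.9  89.1]
20 0 [174.6 -14.   21.3] [ 15.4   1.  129.5  -6.9  35.3  89.9]
90 60 [165.   0.  90.] [ 16.   -8.  129.9  -6.   43.9  19.8]
90 0 [165.   0.  90.] [ 15.4   1.  129.5  -6.9  35.3  20.5]
-90 60 [-165.   -0.  -90.] None
-90 0 [-165.   -0.  -90.] None
```

```bash
python3 - <<'E'
from plan import *
kz=place(np.array([[-np.sin(np.radians(15)),0,np.cos(np.radians(15))]]),[0,0,SYAW])[0]
K=np.array([438.4,171.2,46.]); p=np.radians(90); zt=-kz; y=np.cross(zt,[0,1,0]); y/=np.linalg.norm(y); Rk=np.c_[np.cross(y,zt),y,zt]; rk=rpy(Rk)
move_j([16,-20,125,90,30,-35]); print(get_obs()["tcp_pos"].round())
for c in("top","scene"):
    im=get_image(c); cv2.imwrite(f"pics/{c}5.png",cv2.cvtColor(im,cv2.COLOR_RGB2BGR))
goto(K+60*kz,rk); grip(0,20)
move_l(K+10*kz,speed=60); wait(.3)
f0=np.mean([get_obs()["wrist_force"]@kz for _ in range(5)]); print("f0",f0,get_obs()["t"],get_obs()["tcp_pos"].round(1),get_obs()["grip_width"])
d=10.; 
while d>-11:
    d-=.5; move_l(K+d*kz,speed=12); o=get_obs(); F=o["wrist_force"]@kz-f0
    if d<4: print(d,round((o["tcp_pos"]-K)@kz,2),round(F,1))
    if F>11: break
im=get_image("top"); cv2.imwrite("pics/top6.png",cv2.cvtColor(im,cv2.COLOR_RGB2BGR))
for _ in range(3): wait(.3); o=get_obs(); print(o["t"],(o["wrist_force"]@kz-f0).round(1),o["wrist_force"].round(1),o["tcp_pos"].round(1))
im=get_image("scene"); cv2.imwrite("pics/scene6.png",cv2.cvtColor(im,cv2.COLOR_RGB2BGR))
f=lambda n,r,c:cv2.resize(cv2.imread(f"pics/{n}.png")[r:r+116,c:c+160],(400,290),interpolation=cv2.INTER_CUBIC)
cv2.imwrite("pics/f.png",np.vstack([np.hstack([f("top5",150,110),f("top6",150,110)]),np.hstack([f("scene5",130,240),f("scene6",130,240)])]))
E
```

```text
[537. 385. 448.]
f0 -0.3223709811978632 35.35 [436.  171.3  56. ] -0.05450602475960839
3.5 3.47 0.9
3.0 2.98 -0.3
2.5 2.47 -0.2
2.0 1.97 0.1
1.5 1.47 0.7
1.0 0.97 0.4
0.5 0.46 0.5
0.0 -0.05 0.6
-0.5 -0.54 -0.1
-1.0 -0.9 1.6
-1.5 -1.43 2.8
-2.0 -1.96 3.2
-2.5 -2.48 3.4
-3.0 -2.99 3.6
-3.5 -3.46 5.0
-4.0 -3.96 4.5
-4.5 -4.48 4.9
-5.0 -4.97 5.2
-5.5 -5.47 5.6
-6.0 -5.86 7.7
-6.5 -5.92 13.1
43.95 13.2 [-6.4 -0.7 11.6] [440.  171.2  40.3]
44.25 13.2 [-6.2 -0.8 11.7] [440.1 171.2  40.3]
44.55 12.9 [-5.5 -1.2 11.6] [440.  171.2  40.3]
```

View pics/f.png

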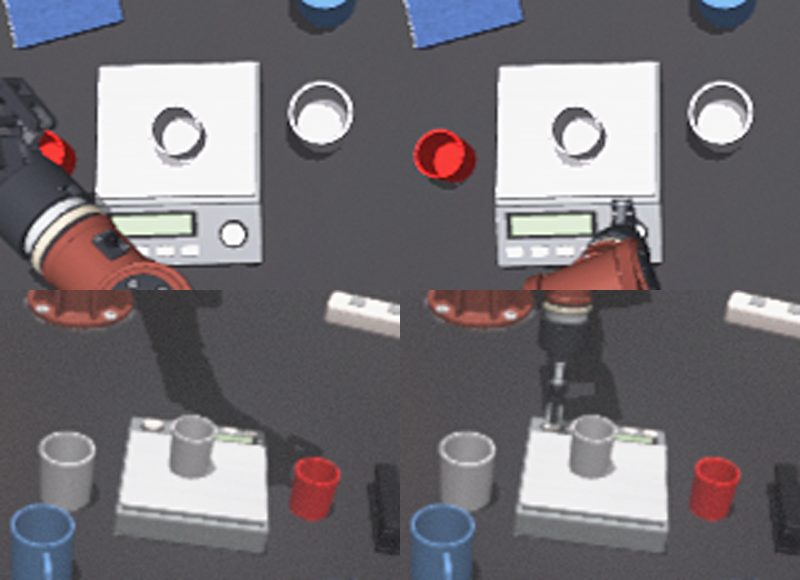

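The cup stands upright and empty on the pan, with the fingers on the key. The force curve fits a full press: contact, then 5 mm of spring travel to about 6 N, then a hard stop, now held at 13 N. I'll hold it there and hand in.

```bash
python3 - <<'E'
from station import *
wait(3.5); o=get_obs(); print(o["t"],o["wrist_force"],o["tcp_pos"]); print(sign_off())
E
```

```text
48.1 [-5.26983494 -0.12730085 12.53112844] [440.05467715 171.23429864  40.31195373]
the job is handed in; nothing more can be done
None
```

The job is handed in at 48.1 s: all four knobs are in the carton, the empty cup stands upright and released on the pan, and the zero key is held fully down at about 13 N; the mug, tape roll and stapler were not touched.

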